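# Load the carrier plate and hold it out at the setting pointer

## Task

Stand the three loose steel sleeves one in each of the three wells of the aluminium carrier plate that lies on the stand. Then take the carrier by the black grip bar and slide it outward along the stand, flat on its deck, until its outer end (the end with the wells) is level with the tip of the setting pointer beside it; the plate would tip over the stand's edge there, so finish while still holding the bar and keeping the plate flat and still, with the sleeves in their wells. Leave the oil bottle, the hex key set and the pin gauge alone.

Things in the scene. Friction and masses are not known exactly. Their poses are not given: they have to be found in the camera images.
- carrier: aluminium plate, 100 mm wide (x), 260 long (y), 14 thick, about 0.55 kg, loose on the stand with 2.5 mm play to each fence; origin at the centre of its underside, y points outward (the way to slide) to the end with the wells. At first it overhangs the stand by 20 to 50 mm; unheld it tips beyond about 110 to 130 mm; at the pointer it overhangs 145 to 170 mm and needs 2 to 7 N down at the bar
- carrier_grip (a point): point on the middle of the black grip bar fixed upright on the carrier's inner end, 21 mm above the carrier's top face; the bar is 16 mm wide (carrier x), 50 mm long (carrier y) and 34 mm tall above the top face; grip it from above across its 16 mm
- carrier_front (a point): middle of the carrier's outer end, on the upper edge, 130 mm from its origin; axes as the carrier's
- well_0 (a point): centre of the flat floor of one of the three round wells of the carrier (31 mm wide, 7 mm deep, so 7 mm under the carrier's top face); axes as the carrier's. Wells 0 and 1 lie side by side 30 mm from the outer end, 28 mm either side of the middle line; well 2 lies on the middle line, 85 mm from the outer end
- well_1 (a point): centre of the flat floor of one of the three round wells of the carrier (31 mm wide, 7 mm deep, so 7 mm under the carrier's top face); axes as the carrier's. Wells 0 and 1 lie side by side 30 mm from the outer end, 28 mm either side of the middle line; well 2 lies on the middle line, 85 mm from the outer end
- well_2 (a point): centre of the flat floor of one of the three round wells of the carrier (31 mm wide, 7 mm deep, so 7 mm under the carrier's top face); axes as the carrier's. Wells 0 and 1 lie side by side 30 mm from the outer end, 28 mm either side of the middle line; well 2 lies on the middle line, 85 mm from the outer end
- sleeve_0: turned steel sleeve (short upright tube) 25 mm in diameter and 30 mm tall, about 45 g; origin at the centre of its underside, z up along its axis. Hold it by its upper half or so, as its lowest 7 mm go into the well
- sleeve_1: turned steel sleeve (short upright tube) 25 mm in diameter and 30 mm tall, about 45 g; origin at the centre of its underside, z up along its axis. Hold it by its upper half or so, as its lowest 7 mm go into the well
- sleeve_2: turned steel sleeve (short upright tube) 25 mm in diameter and 30 mm tall, about 45 g; origin at the centre of its underside, z up along its axis. Hold it by its upper half or so, as its lowest 7 mm go into the well
- stand: fixed stand on the bench, a deck 117 mm wide over its fences (105 mm between them), 240 mm long, 36 mm high, on two feet; side fences rise 8 mm above the deck (6 mm lower than the carrier's top); origin on the bench under its centre, y points outward along the slide, z up
- stand_edge (a point): middle of the upper outer edge of the stand's deck, over which the carrier is slid out; axes as the stand's
- pointer: fixed steel setting pointer: round foot 44 mm in diameter, post 74 mm tall, and a thin level pointed rod that points at the carrier's path from its far (+x) side; origin on the bench under the rod's tip, axes as the stand's; the post stands 45 mm from the tip along +x
- pointer_tip (a point): tip of the pointer's rod, 50 mm above the bench, level with the carrier's top face and about 10 mm clear of the carrier's side; axes as the stand's. The carrier's outer end is to be level with it along the stand's y
- oil_bottle: small green oil bottle, 38 mm in diameter, 89 mm tall, a bystander; origin under its centre
- hex_keys: folding hex key set, 27 x 100 x 20 mm, lying, a bystander; origin under its centre
- pin_gauge: steel pin gauge, 17 x 100 x 15 mm, lying, a bystander; origin under its centre
Mind the look-alikes: they are no part of the job. There is more than one size of the pointer; the one meant has the size given above.

How it is judged:
On the way:
1. all three sleeves stand in the wells, one each, while the carrier is still well back on the stand (overhang under 90 mm) ((distance between sleeve_0 and well_0 below 0.006 m or distance between sleeve_0 and well_1 below 0.006 m or distance between sleeve_0 and well_2 below 0.006 m) and angle between each of sleeve_0, sleeve_1, sleeve_2's own z axis and vertical below 0.15 rad and (distance between sleeve_1 and well_0 below 0.006 m or distance between sleeve_1 and well_1 below 0.006 m or distance between sleeve_1 and well_2 below 0.006 m) and (distance between sleeve_2 and well_0 below 0.006 m or distance between sleeve_2 and well_1 below 0.006 m or distance between sleeve_2 and well_2 below 0.006 m) and y of carrier_front in the frame of stand_edge below 0.09 m), for 0.2 s.
At the end, for the whole second after the job is handed in: Fingers hold the carrier (over 1 N); it rests flat on the deck (5 mm, 2 degrees) and still, clear of the pointer, its outer end within 6 mm of the tip along the slide; each sleeve stands in its own well (within 6 mm of the floor's middle); bystanders moved under 20 mm ((distance between sleeve_0 and well_0 below 0.006 m or distance between sleeve_0 and well_1 below 0.006 m or distance between sleeve_0 and well_2 below 0.006 m) and angle between each of sleeve_0, sleeve_1, sleeve_2's own z axis and vertical below 0.15 rad and (distance between sleeve_1 and well_0 below 0.006 m or distance between sleeve_1 and well_1 below 0.006 m or distance between sleeve_1 and well_2 below 0.006 m) and (distance between sleeve_2 and well_0 below 0.006 m or distance between sleeve_2 and well_1 below 0.006 m or distance between sleeve_2 and well_2 below 0.006 m) and y of carrier_front in the frame of pointer_tip between -0.006 and 0.006 m and angle between carrier's own z axis and vertical below 0.035 rad and z of carrier in the frame of stand_edge between -0.005 and 0.005 m and contact force between the fingers and carrier above 1 N and contact force between carrier and stand above 0.3 N and contact force between carrier and pointer below 0.2 N and linear speed of carrier below 0.01 m/s and distance of each of oil_bottle, hex_keys, pin_gauge from where it was at the start of the episode below 0.02 m); the arm keeps its last pose, push and grip.
It fails at once if the carrier is tipped by more than 7 degrees (angle between carrier's own z axis and vertical above 0.12 rad).
It fails at once if the carrier is lifted more than 12 mm off the stand's deck (z of carrier in the frame of stand_edge above 0.012 m).
It fails at once if the oil bottle, hex key set or pin gauge is moved by more than 20 mm (distance of any of oil_bottle, hex_keys, pin_gauge from where it was at the start of the episode above 0.02 m).
It also fails if it takes over 64 s, if anything falls off the work surface, if the arm or the gripper's body presses on something with over 40 N, if the wrist force passes 120 N, or if a joint passes its speed limit or range.

## Robot

A 7-joint arm with a two-finger parallel gripper is mounted at the origin on a cart in front of the work surface, level with it; the furniture and walls round the work are solid. World frame = base frame: x ahead of the robot, y to its left, z up, the work surface at z = 0. Lengths are in m, angles in rad, forces in N, time in s.
With the tool pointing down it reaches from about 0.4 to 0.875 m from the base axis. Payload 19.3 kg.
Tool frame: the origin (TCP) lies midway between the tips of the shut fingers; the grasp point (between the pads) lies 19 mm behind it; z points along the fingers, y is the line along which they close (so a half turn about z gives the same grasp; the last joint's range is limited). The gripper opens to 85 mm and grips with 20 to 120 N. Pads are 22 mm wide; open, the fingers measure 114 mm over their backs; the gripper's body (76 mm by 85 mm) begins 54 mm behind the grasp point. The pads swing forward as they close: fully open they stand 13 mm farther back than shut.
Start: joints at [1.25, 0.521, -0.036, 1.599, 0.021, 1.021, -0.113], TCP at [0.155, -0.605, 0.231] pointing down, gripper open.
Joint ranges: [-2.91, 2.91], [-0.3, 2.13], [-1.5, 1.42], [0.17, 2.43], [-1.26, 4.41], [0.16, 1.93], [-2.52, 2.52]. Speed limits (rad/s): [1.89, 1.89, 2.39, 2.39, 3.01, 3.01, 3.01].

## Interface

Orientations are given as [roll, pitch, yaw] about the fixed x, y, z axes, in that order (R = Rz(yaw) Ry(pitch) Rx(roll)).
In Python, from workcell import bot gives the robot as it stands.
- The arm moves only by the tool move_arm, never from a script. Its argument "series" is a list of rows, each a list of 3 entries, a list of its own where there are three numbers: the shift along the tool's x, y, z in cm, then the turn, a rotation vector about the tool's x, y, z in rad, then the opening in per cent of the stroke, from 0 (shut) to 100 (fully open). A call has 1 to 20 rows; each row is the pose to reach, as a shift and turn from the pose commanded when the call began, along the tool's axes at that moment; what a row does not reach only later rows make up. A row lasts 1/12 s, in which the tool goes at most 41.7 mm and 7.16 degrees, less where a joint would pass 70% of its speed; a pose out of reach is approached as far as the arm can. A call with a gripper value outside its range is refused whole. The fingers move at their own pace and stop on an object; "squeeze" is the grip in N (left out, the last holds). Time passes only in rows, so rows that repeat a pose let the fingers close. It gives the time, the measured TCP pose, the force, the opening and the grip force at its end, in the units of the state.
- bot.observe(): the state, without advancing time (a new reading comes with each control period).
- bot.grab_frame(name): name is "side" or "top"; returns (picture, depth): 384x512x3 uint8, red, green, blue; 384x512 float32, m along the optical axis (not along the pixel's ray), 0 where there is no reading.
- bot.camera_params(name): a dict with "fovy" (degrees; the focal length in pixels is half the picture's height over the tangent of half this angle, whatever the lens; pixels are square), "cx", "cy" (the principal point, pixels), "dist_coeffs" ([k1, k2, p1, p2, k3] as OpenCV has them; the pictures are not rectified), "R" (3x3) and "t" (3): a world point X has camera coordinates R X + t. Camera axes: x right, y down, z forward; pixel columns grow to the right and rows downward; lengths in m; the calibration is good to about 2 mm. A picture is of the moment at which its call begins. camera_params takes no time and is no camera call.
- bot.job_done(): hands the job in; it is judged then, once.
Trained networks look in the newest picture that a camera, given by its name, has taken for a name from the list of things; names that differ only in an ending like _2 or _b are one class to them, and where a whole thing is asked for, a point or a joint stands for the part that bears it (a point fixed in the world has none). Each returns a list of dicts, best first, with "conf" (0 to 1); they miss things now and then, are a little off and sometimes report something else, mostly with a low value. They report only what shows in the picture. A call takes as long as a camera call. They do not tell look-alikes from the thing itself.
- bot.find_in(camera, thing): "bbox" ([left, top, right, bottom] in pixels, round what is visible of it).
- bot.trace(camera, thing): "mask" (384x512 bool, what is visible of it) and "bbox" ([left, top, right, bottom] in pixels, round what is visible of it).
The state is a dict: "clock": time; "qpos": joint angles; "qd": joint speeds; "joint_efforts": joint torques, N m; "position": TCP position; "tool_rot": TCP orientation; "force": force on the tool from outside, world axes, zero at the start; "moment": the same for the moment, N m; "grip_width": finger opening in m; "finger_force": force on a finger pad.
Only numpy, scipy, OpenCV 4.12 (cv2) and the standard library are available. Lean on these libraries where they do the work, as an engineer would, in place of code of your own. Each camera call takes 0.05 s, during which the arm holds its last target. There are 200 camera calls.

## Working session

There is one attempt and no reset: what is moved stays moved. The work goes in short steps, Python scripts to look and compute and a tool call to move; the robot and the scene stay as the last step left them, time stands still between calls to the robot, and variables do not carry over. Pictures are saved under pics/ and viewed, at most 11 in all, crops included, and the job is handed in when it is done.

Besides the shell and the picture viewer there is one more tool, called by a JSON object that holds its "method" and its "body". move_arm: Moves the arm, as the interface text tells. Its arguments: {"type":"object","properties":{"series":{"type":"array"},"squeeze":{"type":"number"}},"required":["series"]}

```bash
mkdir -p pics; ls
cat > h.py <<'E'
import numpy as np, cv2
from workcell import bot
def K(n):
    p=bot.camera_params(n); f=192/np.tan(np.radians(p["fovy"])/2)
    return np.array([[f,0,p["cx"]],[0,f,p["cy"]],[0,0,1.]]),np.array(p["dist_coeffs"],float),np.array(p["R"]),np.array(p["t"])
def cloud(n,d):
    k,dc,R,t=K(n); v,u=np.mgrid[0:384,0:512]
    r=cv2.undistortPoints(np.stack([u,v],-1).reshape(-1,1,2).astype(float),k,dc).reshape(384,512,2)
    c=np.dstack([r*d[...,None],d]); return (c-t)@R
def proj(n,X):
    k,dc,R,t=K(n); return cv2.projectPoints(np.atleast_2d(X).astype(float),cv2.Rodrigues(R)[0],t,k,dc)[0].reshape(-1,2)
def ray(n,uv,z):
    k,dc,R,t=K(n); r=cv2.undistortPoints(np.array(uv,float).reshape(-1,1,2),k,dc).reshape(-1,2)
    r=np.c_[r,np.ones(len(r))]@R; o=-R.T@t; return o+r*((z-o[2])/r[:,2])[:,None]
E
python3 - <<'E'
from h import *
s=bot.observe(); print({k:np.round(v,3) for k,v in s.items()})
for n in("top","side"):
    im,d=bot.grab_frame(n); cv2.imwrite(f"pics/{n}0.png",cv2.cvtColor(im,cv2.COLOR_RGB2BGR)); np.savez(f"{n}0.npz",im=im,d=d)
    P=cloud(n,d); k,dc,R,t=K(n); print(n,-R.T@t,dc,k[0,0])
    for th in("carrier","carrier_grip","sleeve_0","stand","pointer","oil_bottle","hex_keys","pin_gauge"):
        for r in bot.trace(n,th):
            m=r["mask"]&(d>0)
            if m.any(): q=P[m]; print(n,th,round(r["conf"],2),np.round(r["bbox"]),"med",np.round(np.median(q,0),3),"lo",np.round(np.percentile(q,3,axis=0),3),"hi",np.round(np.percentile(q,97,axis=0),3))
E
```

```text
pics
{'clock': np.float64(0.0), 'qpos': array([ 1.25 ,  0.522, -0.036,  1.6  ,  0.021,  1.021, -0.113]), 'qd': array([ 0.001, -0.001, -0.002,  0.001, -0.   ,  0.   ,  0.001]), 'joint_efforts': array([ 0.0000e+00, -9.2712e+01,  1.9800e+00, -3.6993e+01,  1.8000e-02,
        8.0000e-03,  0.0000e+00]), 'position': array([ 0.155, -0.605,  0.231]), 'tool_rot': array([-3.14 ,  0.   ,  0.251]), 'force': array([-0.127, -0.089, -0.115]), 'moment': array([-0.033,  0.01 , -0.024]), 'finger_force': np.float64(0.0), 'grip_width': np.float64(0.085)}
top [0.31307997 0.14608128 1.08459237] [-0.06531109  0.          0.          0.          0.        ] 359.00323734677323
top carrier 0.98 [255. 166. 343. 202.] med [0.549 0.025 0.049] lo [ 0.503 -0.096  0.042] hi [0.598 0.146 0.079]
top carrier 0.56 [252. 224. 257. 234.] med [0.423 0.166 0.027] lo [0.416 0.156 0.006] hi [0.438 0.175 0.032]
top carrier_grip 0.93 [257. 165. 350. 203.] med [0.548 0.024 0.049] lo [ 0.502 -0.099  0.04 ] hi [0.598 0.146 0.08 ]
top sleeve_0 0.38 [254. 223. 261. 234.] med [0.429 0.163 0.008] lo [ 0.416  0.154 -0.005] hi [0.441 0
[... 1700 characters left out ...]
.001] hi [0.597 0.106 0.044]
side pointer 0.91 [298. 166. 322. 205.] med [0.715 0.166 0.028] lo [0.686 0.144 0.003] hi [0.744 0.204 0.095]
side pointer 0.78 [159. 204. 205. 253.] med [0.349 0.034 0.025] lo [0.311 0.014 0.003] hi [0.374 0.06  0.096]
side pointer 0.67 [266. 168. 287. 193.] med [0.661 0.282 0.013] lo [0.645 0.267 0.001] hi [0.68  0.308 0.064]
side pointer 0.24 [236. 208. 331. 269.] med [ 0.5   -0.096  0.027] lo [ 0.48  -0.116  0.001] hi [0.597 0.1   0.044]
side oil_bottle 0.45 [330. 187. 344. 209.] med [0.725 0.051 0.055] lo [0.714 0.044 0.04 ] hi [0.736 0.06  0.077]
side hex_keys 0.7 [179. 177. 206. 196.] med [0.419 0.347 0.014] lo [ 0.39   0.316 -0.001] hi [0.45  0.394 0.02 ]
```

Run:
```python
import cv2
a=cv2.imread("pics/top0.png")[100:290,150:400]; b=cv2.imread("pics/side0.png")[140:300,130:370]
cv2.imwrite("pics/a.png",cv2.resize(a,(788,600),interpolation=cv2.INTER_CUBIC));cv2.imwrite("pics/b.png",cv2.resize(b,(800,533),interpolation=cv2.INTER_CUBIC))
```

```text
(no output)
```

View pics/a.png

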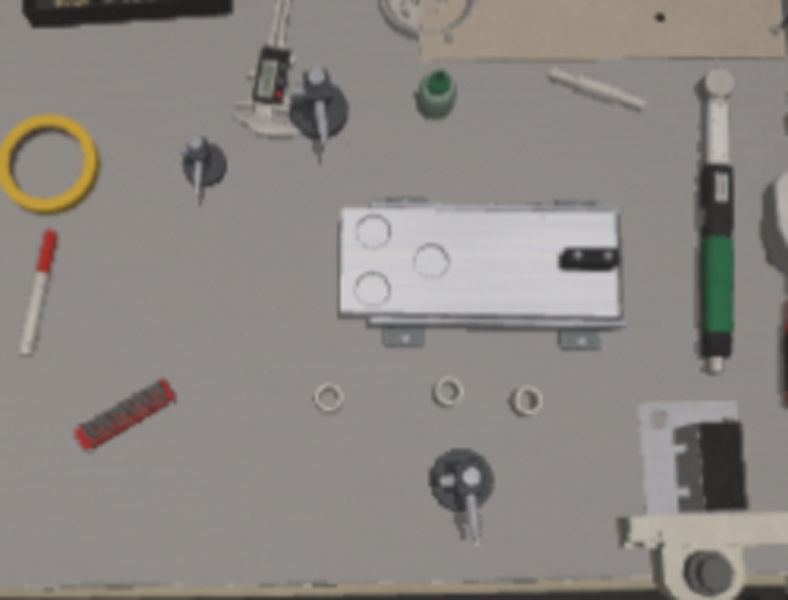

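View pics/b.png

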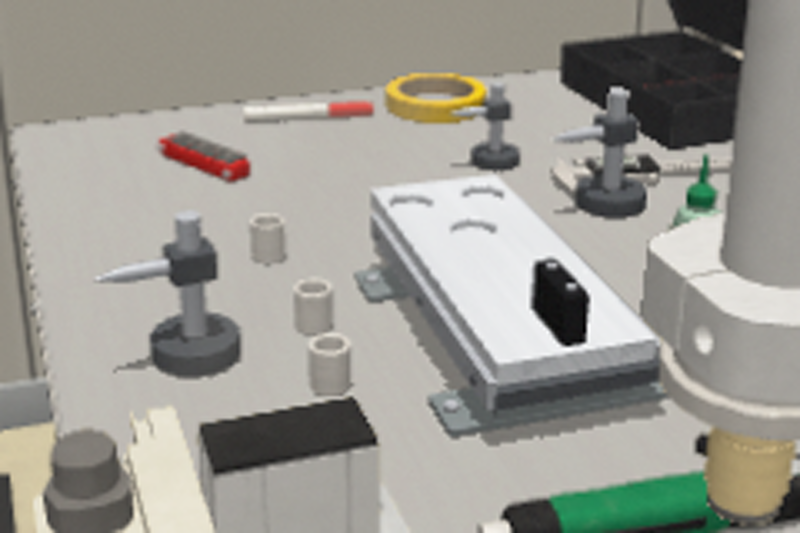

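Top crop: the carrier is at (480,262), with its wells at the left end, so outward is +y. Sleeves are the rings at (328,397), (447,391) and (527,400). Pointer candidates are (318,105) tall, ~99 mm; (203,165) small, ~74 mm; and (462,480) tall, on the -x side. I choose (203,165), with its tip near (200,203).

```bash
cat >> h.py <<'E'
from scipy.optimize import minimize
from scipy.ndimage import map_coordinates,gaussian_gradient_magnitude as ggm
a=np.linspace(0,2*np.pi,48,endpoint=False); C=np.c_[np.cos(a),np.sin(a),0*a]
def dense(p,n=200):
    p=np.vstack([p,p[:1]]); s=np.r_[0,np.cumsum(np.linalg.norm(np.diff(p,axis=0),axis=1))]
    q=np.linspace(0,s[-1],n); return np.c_[np.interp(q,s,p[:,0]),np.interp(q,s,p[:,1])]
def hull(n,X): return dense(cv2.convexHull(proj(n,X).astype(np.float32)).reshape(-1,2))
def rim(n,x,y,r,z): return proj(n,C*r+[x,y,z])
def sleeve_c(n,x,y,z=0): return [hull(n,np.vstack([C*.0125+[x,y,z],C*.0125+[x,y,z+.03]]))]
def cw(x,y,w,P):
    c,s=np.cos(w),np.sin(w); P=np.atleast_2d(P); return np.c_[x+c*P[:,0]-s*P[:,1],y+s*P[:,0]+c*P[:,1],0*P[:,0]+.05]
WELL=[[-.028,.1],[.028,.1],[0,.045]]
def plate_c(n,x,y,w):
    o=[dense(proj(n,cw(x,y,w,[[-.05,-.13],[.05,-.13],[.05,.13],[-.05,.13]])))]
    return o+[rim(n,*q[:2],.0155,.05) for q in cw(x,y,w,WELL)]
def fit(grads,con,p0,step):
    def f(p): return -sum(np.mean([map_coordinates(g,c[:,::-1].T,order=1,mode="nearest").mean() for c in con(n,*p)]) for n,g in grads.items())
    p0=np.array(p0,float); best=min((p0+step*np.array(k) for k in np.ndindex(*[5]*len(p0)) for k in [np.array(k)-2]),key=f)
    r=minimize(f,best,method="Nelder-Mead",options=dict(initial_simplex=np.vstack([best]+[best+.4*np.array(step)*e for e in np.eye(len(p0))]),xatol=1e-5))
    return r.x,-r.fun
def grad(im): return ggm(cv2.cvtColor(im,cv2.COLOR_RGB2GRAY).astype(float),.8)
E
cat > m.py <<'E'
from h import *
G={n:grad(np.load(f"{n}0.npz")["im"]) for n in("top","side")}
sets=[{n:G[n]} for n in G]+[G]
for uv in([254,225.7],[291.8,223.8],[317.2,226.7]):
    p0=ray("top",uv,.03)[0,:2]
    print("sleeve",np.round(p0,4),[tuple(np.round(np.r_[fit(g,sleeve_c,p0,[.003,.003])],4)[:0]) or np.round(fit(g,sleeve_c,p0,[.003,.003])[0],4) for g in sets])
for g in sets: print("plate",np.round(fit(g,plate_c,[.549,.022,0],[.004,.004,.01])[0],4))
print("tip",ray("top",[213.5,164.3],.05),ray("side",[266.5,174],.05), "tall post",ray("top",[150+470*.3173,100+476*.3167],.1))
V=[]
for n,(u,v) in dict(top=(205,150),side=(270,178)).items():
    im=cv2.cvtColor(np.load(f"{n}0.npz")["im"],cv2.COLOR_RGB2BGR)
    V.append(cv2.resize(im[v-18:v+18,u-24:u+24],(400,300),interpolation=cv2.INTER_CUBIC))
cv2.imwrite("pics/tip.png",np.hstack(V))
E
python3 m.py
```

```text
sleeve [0.4269 0.1657] [array([0.4254, 0.1684]), array([0.4287, 0.1598]), array([0.4291, 0.162 ])]
sleeve [0.4306 0.0543] [array([0.4307, 0.0572]), array([0.4327, 0.047 ]), array([0.4336, 0.0508])]
sleeve [ 0.4207 -0.0202] [array([ 0.4208, -0.0163]), array([ 0.4231, -0.0271]), array([ 0.4233, -0.0264])]
plate [0.549  0.0227 0.0027]Traceback (most recent call last):
  File "m.py", line 7, in <module>
    for g in sets: print("plate",np.round(fit(g,plate_c,[.549,.022,0],[.004,.004,.01])[0],4))
                                          ~~~^^^^^^^^^^^^^^^^^^^^^^^^^^^^^^^^^^^^^^^^^
  File "h.py", line 33, in fit
    r=minimize(f,best,method="Nelder-Mead",options=dict(initial_simplex=np.vstack([best]+[best+.4*np.array(step)*e for e in np.eye(len(p0))]),xatol=1e-5))
    res = _minimize_neldermead(fun, x0, args, callback, bounds=bounds,
                               **options)
    fxe = func(xe)
    fx = function(np.copy(x), *(wrapper_args + args))
  File "h.py", line 31, in f
    def f(p): return -sum(np.mean([map_coordinates(g,c[:,::-1].T,order=1,mode="nearest").mean() for c in con(n,*p)]
[... 353 characters left out ...]
                                                                                                       ~~~^^^^^^
  File "h.py", line 29, in plate_c
    return o+[rim(n,*q[:2],.0155,.05) for q in cw(x,y,w,WELL)]
              ~~~^^^^^^^^^^^^^^^^^^^^
  File "h.py", line 22, in rim
    def rim(n,x,y,r,z): return proj(n,C*r+[x,y,z])
                               ~~~~^^^^^^^^^^^^^^^
  File "h.py", line 11, in proj
    k,dc,R,t=K(n); return cv2.projectPoints(np.atleast_2d(X).astype(float),cv2.Rodrigues(R)[0],t,k,dc)[0].reshape(-1,2)
             ~^^^
  File "h.py", line 4, in K
    p=bot.camera_params(n); f=192/np.tan(np.radians(p["fovy"])/2)
ValueError: time passes only in moves, steps and waits
```

```bash
sed -i 's/^def K(n):/from functools import lru_cache\n@lru_cache(None)\ndef K(n):/' h.py
cat > m.py <<'E'
from h import *
I={n:np.load(f"{n}0.npz") for n in("top","side")}
G={n:grad(I[n]["im"]) for n in I}
sets=[{n:G[n]} for n in G]+[G]
S=[]
for uv in([254,225.7],[291.8,223.8],[317.2,226.7]):
    p0=ray("top",uv,.03)[0,:2]; S.append(p0)
    for n in I:
        P=cloud(n,I[n]["d"]); q=P[(np.hypot(*(P[...,:2]-p0).transpose(2,0,1))<.022)&(P[...,2]>.022)&(P[...,2]<.04)]
        print("sleeve",p0.round(4),n,len(q),(q.min(0)+q.max(0)).round(4)[:2]/2,q.mean(0).round(4))
F=[fit(g,plate_c,[.549,.022,0],[.004,.004,.01])[0] for g in sets]
for p in F: print("plate",np.round(p,4))
print("tip",ray("top",[213.5,164.3],.05),ray("side",[266.5,174],.05), "tall post",ray("top",[150+470*.3173,100+476*.3167],.1))
V=[]
def ov(n,u,v,h,cs,s=8):
    im=cv2.cvtColor(I[n]["im"],cv2.COLOR_RGB2BGR)[v-h:v+h,u-h:u+h]; im=cv2.resize(im,None,fx=s,fy=s,interpolation=cv2.INTER_CUBIC)
    for c in cs: cv2.polylines(im,[np.int32((c-[u-h,v-h]+.5)*s-.5)],True,(0,0,255),1)
    return cv2.resize(im,(260,260))
A=[ov("top",205,150,17,[]),ov("side",272,178,17,[])]
A+=[ov(n,*np.int32(proj(n,[*S[1],.015])[0]),14,sleeve_c(n,*S[1])) for n in I][:1]
B=[ov("side",*np.int32(proj("side",[*S[1],.015])[0]),14,sleeve_c("side",*S[1]))]
B+=[ov("top",300,183,50,plate_c("top",*F[2])),ov("side",284,222,50,plate_c("side",*F[2]))]
cv2.imwrite("pics/tip.png",np.vstack([np.hstack(A),np.hstack(B)]))
E
python3 m.py
```

```text
sleeve [0.4269 0.1657] top 29 [0.42875 0.1657 ] [0.4277 0.166  0.0291]
sleeve [0.4269 0.1657] side 60 [0.42895 0.16625] [0.429  0.1643 0.0271]
sleeve [0.4306 0.0543] top 33 [0.4331  0.05355] [0.4327 0.0532 0.0289]
sleeve [0.4306 0.0543] side 78 [0.4329  0.05245] [0.4328 0.0517 0.0269]
sleeve [ 0.4207 -0.0202] top 34 [ 0.42295 -0.01995] [ 0.4229 -0.0201  0.0288]
sleeve [ 0.4207 -0.0202] side 94 [ 0.4236  -0.02095] [ 0.4233 -0.022   0.027 ]
plate [0.549  0.0227 0.0027]
plate [ 0.5529  0.0222 -0.0285]
plate [ 0.5528  0.0224 -0.0357]
tip [[0.61061976 0.28437432 0.05      ]] [[0.62730909 0.28585498 0.05      ]] tall post [[0.34921576 0.04293727 0.1       ]]
```

View pics/tip.png

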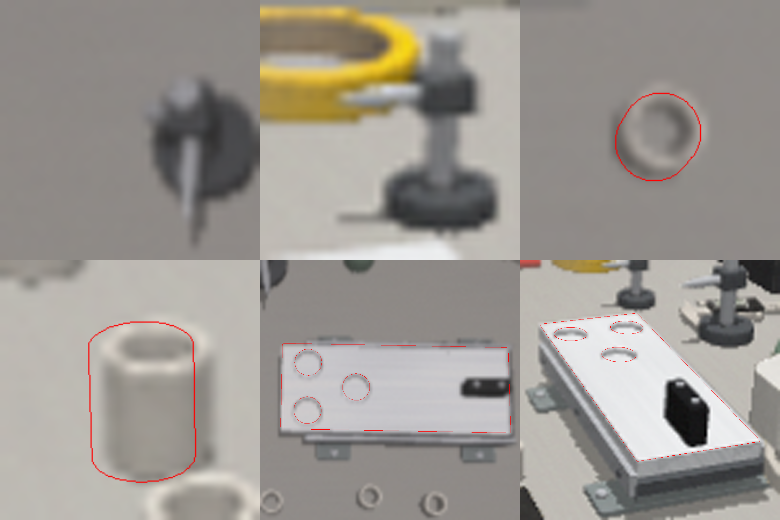

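Overlay: the joint plate fit sits on the plate outline and wells in both views. The chosen pointer is the short one, with its tip at about (212.7,161) in top and (265.7,174) in side. Its rod continues into a shadow. Sleeves come from depth.

```bash
cat >> h.py <<'E'
from scipy.spatial.transform import Rotation as Ro
def go(*T,yaw=-.036):
    s=bot.observe(); R=Ro.from_euler("xyz",s["tool_rot"]); Rt=Ro.from_euler("xyz",[np.pi,0,yaw])
    print("clk",s["clock"].round(2),"pos",s["position"].round(4),"rot",s["tool_rot"].round(3),"F",s["force"].round(1),"w",round(float(s["grip_width"]),4),"ff",round(float(s["finger_force"]),1))
    for t in T: print(t,"->",np.round(R.inv().apply(np.array(t)-s["position"])*100,2),"turn",np.round((R.inv()*Rt).as_rotvec(),3))
E
python3 - <<'E'
from h import *
print(cw(.5528,.0224,-.0357,WELL+[[0,-.105],[0,.13]]).round(4))
k=ray("top",[212.7,161.1],.05)[0],ray("side",[265.7,173.9],.05)[0]; print(k)
go((.4233,-.0205,.15),(.4233,-.0205,.06),(.4233,-.0205,.01))
E
```

```text
[[ 0.5284  0.1233  0.05  ]
 [ 0.5844  0.1213  0.05  ]
 [ 0.5544  0.0674  0.05  ]
 [ 0.5491 -0.0825  0.05  ]
 [ 0.5574  0.1523  0.05  ]]
(array([0.62064084, 0.28690557, 0.05      ]), array([0.62540882, 0.28734752, 0.05      ]))Traceback (most recent call last):
  File "<stdin>", line 4, in <module>
  File "h.py", line 41, in go
    print("clk",s["clock"].round(2),"pos",s["position"].round(4),"rot",s["tool_rot"].round(3),"F",s["force"].round(1),"w",round(float(s["grip_width"]),4),"ff",round(float(s["finger_force"]),1))
                ^^^^^^^^^^^^^^^^
AttributeError: 'float' object has no attribute 'round'
```

```bash
sed -i 's/s\["clock"\].round(2)/round(float(s["clock"]),2)/' h.py
python3 -c "
from h import *
go((.4233,-.0205,.15),(.4233,-.0205,.06),(.4233,-.0205,.01))"
```

```text
clk 0.9 pos [ 0.1551 -0.6054  0.2313] rot [-3.142  0.     0.251] F [0.1 1.  0.2] w 0.0858 ff 0.0
(0.4233, -0.0205, 0.15) -> [ 40.5  -50.01   8.13] turn [-0.     0.     0.287]
(0.4233, -0.0205, 0.06) -> [ 40.5  -50.01  17.13] turn [-0.     0.     0.287]
(0.4233, -0.0205, 0.01) -> [ 40.5  -50.01  22.13] turn [-0.     0.     0.287]
```

{"method": "move_arm", "body": {"series": [[[40.5,-50,6],[0,0,0.287],60],[[40.5,-50,6],[0,0,0.287],60],[[40.5,-50,6],[0,0,0.287],60],[[40.5,-50,6],[0,0,0.287],60],[[40.5,-50,6],[0,0,0.287],60],[[40.5,-50,6],[0,0,0.287],60],[[40.5,-50,6],[0,0,0.287],60],[[40.5,-50,6],[0,0,0.287],60],[[40.5,-50,6],[0,0,0.287],60],[[40.5,-50,6],[0,0,0.287],60],[[40.5,-50,6],[0,0,0.287],60],[[40.5,-50,6],[0,0,0.287],60],[[40.5,-50,6],[0,0,0.287],60],[[40.5,-50,6],[0,0,0.287],60],[[40.5,-50,6],[0,0,0.287],60],[[40.5,-50,6],[0,0,0.287],60],[[40.5,-50,12],[0,0,0.287],60],[[40.5,-50,15],[0,0,0.287],60],[[40.5,-50,15],[0,0,0.287],60],[[40.5,-50,15],[0,0,0.287],60]], "squeeze": 30}}

```text
clock: 2.57
position: [0.4219, -0.0205, 0.08]
tool_rot: [3.141, 0.005, -0.036]
force: [0.1, 0.2, -0.1]
grip_width: 0.0514
finger_force: 0.0
```

Run:
```python
from h import *
go((.4233,-.0205,.06),(.4233,-.0205,.01))
for n in("top","side"):
    im,d=bot.grab_frame(n); np.savez(n+"1.npz",im=im,d=d)
im=cv2.cvtColor(np.load("side1.npz")["im"],cv2.COLOR_RGB2BGR)
im2=cv2.cvtColor(np.load("top1.npz")["im"],cv2.COLOR_RGB2BGR)
a=cv2.resize(im[185:275,180:300],(400,300),interpolation=cv2.INTER_CUBIC);b=cv2.resize(im2[160:250,250:370],(400,300),interpolation=cv2.INTER_CUBIC)
cv2.imwrite("pics/c1.png",np.hstack([a,b]))
```

```text
clk 2.57 pos [ 0.4219 -0.0205  0.08  ] rot [ 3.141  0.005 -0.036] F [ 0.1  0.2 -0.1] w 0.0514 ff 0.0
(0.4233, -0.0205, 0.06) -> [ 0.15 -0.01  1.99] turn [0.    0.005 0.   ]
(0.4233, -0.0205, 0.01) -> [ 0.17 -0.01  6.99] turn [0.    0.005 0.   ]
```

View pics/c1.png

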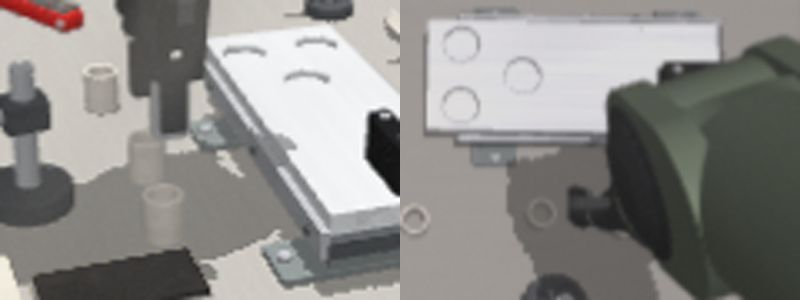

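Side view: the fingers hang over the nearest sleeve at (163,200), and the bottle and pointers are clear. I'll descend and grip.

{"method": "move_arm", "body": {"series": [[[0.2,0,3],[0,0.005,0],60],[[0.2,0,5],[0,0.005,0],60],[[0.2,0,6.3],[0,0.005,0],60],[[0.2,0,7],[0,0.005,0],60],[[0.2,0,7],[0,0.005,0],60],[[0.2,0,7],[0,0.005,0],15],[[0.2,0,7],[0,0.005,0],15],[[0.2,0,7],[0,0.005,0],15],[[0.2,0,7],[0,0.005,0],15],[[0.2,0,7],[0,0.005,0],15],[[0.2,0,7],[0,0.005,0],15],[[0.2,0,5],[0,0.005,0],15],[[0.2,0,1],[0,0.005,0],15],[[0.2,0,-3],[0,0.005,0],15],[[0.2,0,-3],[0,0.005,0],15]], "squeeze": 30}}

```text
clock: 3.92
position: [0.428, -0.0208, 0.1178]
tool_rot: [-3.141, -0.014, -0.037]
force: [2.5, 0.3, 0.7]
grip_width: 0.024
finger_force: 30.2
```

Run:
```python
from h import *
w=[(.5284,.1233),(.5844,.1213),(.5544,.0674)]
for q in w: go((*q,.11),(*q,.054))
im,d=bot.grab_frame("side"); P=cloud("side",d); s=bot.observe(); p=s["position"]
q=P[(np.hypot(*(P[...,:2]-p[:2]).transpose(2,0,1))<.03)&(P[...,2]>.07)&(P[...,2]<p[2]+.003)]
print(len(q),q.min(0).round(4),q.max(0).round(4),q.mean(0).round(4))
u=np.int32(proj("side",p)[0]); v=cv2.cvtColor(im,cv2.COLOR_RGB2BGR)[u[1]-25:u[1]+35,u[0]-40:u[0]+40]
cv2.imwrite("pics/c2.png",cv2.resize(v,(640,480),interpolation=cv2.INTER_CUBIC)); print(u)
```

```text
clk 3.92 pos [ 0.428  -0.0208  0.1178] rot [-3.141 -0.014 -0.037] F [2.5 0.3 0.7] w 0.024 ff 30.2
(0.5284, 0.1233, 0.11) -> [  9.49 -14.77   0.92] turn [-0.    -0.014 -0.001]
(0.5284, 0.1233, 0.054) -> [  9.41 -14.77   6.52] turn [-0.    -0.014 -0.001]
clk 3.92 pos [ 0.428  -0.0208  0.1178] rot [-3.141 -0.014 -0.037] F [2.5 0.3 0.7] w 0.024 ff 30.2
(0.5844, 0.1213, 0.11) -> [ 15.09 -14.77   1.  ] turn [-0.    -0.014 -0.001]
(0.5844, 0.1213, 0.054) -> [ 15.01 -14.77   6.59] turn [-0.    -0.014 -0.001]
clk 3.92 pos [ 0.428  -0.0208  0.1178] rot [-3.141 -0.014 -0.037] F [2.5 0.3 0.7] w 0.024 ff 30.2
(0.5544, 0.0674, 0.11) -> [12.29 -9.28  0.96] turn [-0.    -0.014 -0.001]
(0.5544, 0.0674, 0.054) -> [12.21 -9.28  6.55] turn [-0.    -0.014 -0.001]
64 [ 0.413  -0.0392  0.1042] [ 0.4369 -0.023   0.1183] [ 0.4228 -0.0307  0.1109]
[229 204]
```

View pics/c2.png

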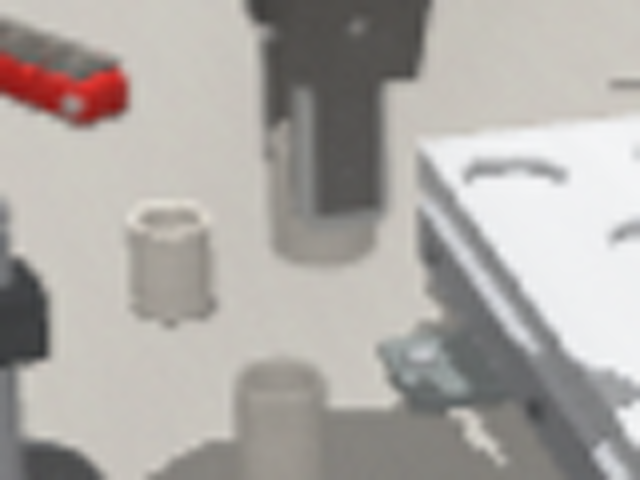

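{"method": "move_arm", "body": {"series": [[[4,-3.8,0],[0,0,0],15],[[8,-7.5,0],[0,0,0],15],[[11.5,-11.5,0],[0,0,0],15],[[14,-14,1],[0,0,0],15],[[15.5,-14.8,2.5],[0,0,0],15],[[15.5,-14.8,4],[0,0,0],15],[[15.5,-14.8,4],[0,0,0],15],[[15.5,-14.8,4],[0,0,0],15],[[15.5,-14.8,4],[0,0,0],15],[[15.5,-14.8,4],[0,0,0],15]]}}

```text
clock: 4.8
position: [0.5857, 0.1208, 0.073]
tool_rot: [3.141, -0.006, -0.037]
force: [0.8, 1.1, -0.4]
grip_width: 0.0236
finger_force: 30.2
```

```bash
cat > chk.py <<'E'
from h import *
import sys
k=sys.argv[1]
go((.5844,.1213,.054))
s=bot.observe(); p=s["position"]; I={}
for n in("side","top"):
    im,d=bot.grab_frame(n); I[n]=im; np.savez(n+k+".npz",im=im,d=d)
    P=cloud(n,d); q=P[(np.hypot(*(P[...,:2]-p[:2]).transpose(2,0,1))<.03)&(P[...,2]>.056)&(P[...,2]<p[2])]
    if len(q)>3: print(n,len(q),q.min(0).round(4),q.max(0).round(4),q.mean(0).round(4))
F=fit({n:grad(I[n]) for n in I},plate_c,[.5528,.0224,-.0357],[.001,.001,.003])[0]; print(F)
V=[]
for n in I:
    u=np.int32(proj(n,p-[0,0,.01])[0]); v=cv2.cvtColor(I[n],cv2.COLOR_RGB2BGR)[u[1]-20:u[1]+20,u[0]-20:u[0]+20]
    v=cv2.resize(v,(400,400),interpolation=cv2.INTER_CUBIC)
    for c,col in[(sleeve_c(n,p[0],p[1],p[2]-.01)[0],(0,0,255))]+[(c,(255,0,0)) for c in plate_c(n,*F)]:
        cv2.polylines(v,[np.int32((c-u+20.5)*10)],True,col,1)
    V.append(v)
cv2.imwrite(f"pics/k{k}.png",np.hstack(V))
E
python3 chk.py 2
```

```text
clk 4.8 pos [0.5857 0.1208 0.073 ] rot [ 3.141 -0.006 -0.037] F [ 0.8  1.1 -0.4] w 0.0236 ff 30.2
(0.5844, 0.1213, 0.054) -> [-0.14 -0.05  1.9 ] turn [ 0.    -0.006 -0.001]
side 43 [0.5702 0.1066 0.0604] [0.5921 0.1208 0.0729] [0.5784 0.1118 0.0663]
top 9 [0.5701 0.1103 0.0607] [0.5756 0.131  0.0727] [0.5724 0.1196 0.0673]
[ 0.55343505  0.02277287 -0.03872704]
```

View pics/k2.png

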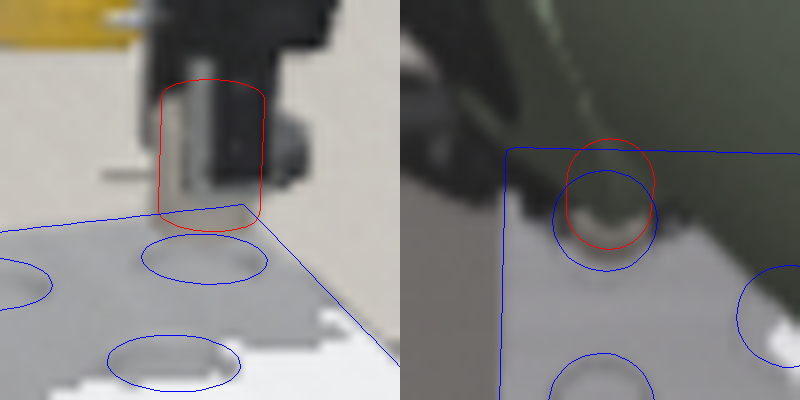

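{"method": "move_arm", "body": {"series": [[[0.2,-0.06,0],[0,-0.006,0],15],[[0.2,-0.06,0.6],[0,-0.006,0],15],[[0.2,-0.06,1],[0,-0.006,0],15],[[0.2,-0.06,1.4],[0,-0.006,0],15],[[0.2,-0.06,1.7],[0,-0.006,0],15],[[0.2,-0.06,1.85],[0,-0.006,0],15],[[0.2,-0.06,1.85],[0,-0.006,0],15],[[0.2,-0.06,1.85],[0,-0.006,0],15]]}}

```text
clock: 5.57
position: [0.5882, 0.1221, 0.0547]
tool_rot: [3.141, 0.0, -0.036]
force: [-6.6, -2.1, 27.5]
grip_width: 0.0241
finger_force: 33.9
```

{"method": "move_arm", "body": {"series": [[[0,0,-0.1],[0,0,0],15],[[-0.1,0,-0.1],[0,0,0],15],[[-0.1,0,-0.1],[0,0,0],15]]}}

```text
clock: 5.82
position: [0.5875, 0.1222, 0.0548]
tool_rot: [-3.141, -0.0, -0.036]
force: [1.0, -0.8, 8.6]
grip_width: 0.024
finger_force: 32.1
```

```bash
python3 chk.py 3
```

```text
clk 5.82 pos [0.5875 0.1222 0.0548] rot [-3.141 -0.    -0.036] F [ 1.  -0.8  8.6] w 0.024 ff 32.1
(0.5844, 0.1213, 0.054) -> [-0.3   0.1   0.08] turn [-0. -0. -0.]
[ 0.55279751  0.02181635 -0.02992265]
```

View pics/k3.png

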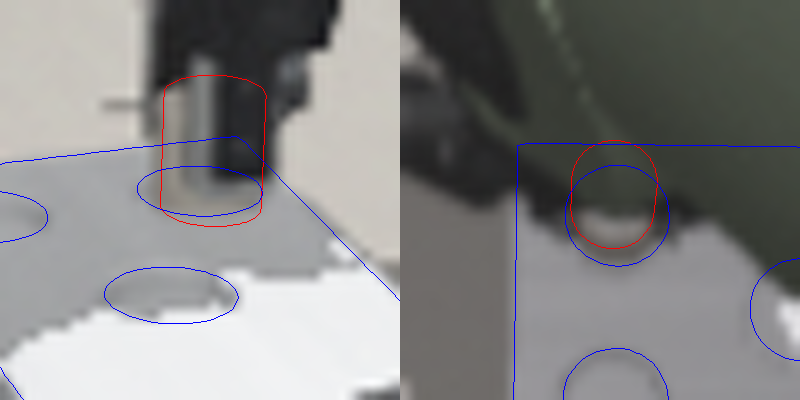

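The sleeve's lower end is hidden by the front rim of the well at (200,215), so it is seated. Releasing and going to the middle sleeve.

{"method": "move_arm", "body": {"series": [[[0,0,-0.05],[0,0,0],45],[[0,0,-0.05],[0,0,0],45],[[0,0,-0.05],[0,0,0],45],[[0,0,-0.05],[0,0,0],45],[[0,0,-2],[0,0,0],45],[[0,0,-5],[0,0,0],45],[[0,0,-5.5],[0,0,0],60],[[0,0,-5.5],[0,0,0],60]]}}

```text
clock: 6.58
position: [0.588, 0.1224, 0.1114]
tool_rot: [-3.141, -0.002, -0.036]
force: [-0.0, 0.5, 0.2]
grip_width: 0.0514
finger_force: 0.0
```

```bash
python3 -c "
from h import *
go((.434,.053,.09),(.434,.053,.01),(.429,.1655,.09))"
```

```text
clk 6.58 pos [0.588  0.1224 0.1114] rot [-3.141e+00 -2.000e-03 -3.600e-02] F [-0.   0.5  0.2] w 0.0514 ff 0.0
(0.434, 0.053, 0.09) -> [-15.14   7.5    2.11] turn [-0.001 -0.002 -0.   ]
(0.434, 0.053, 0.01) -> [-15.16   7.51  10.11] turn [-0.001 -0.002 -0.   ]
(0.429, 0.1655, 0.09) -> [-16.05  -3.72   2.11] turn [-0.001 -0.002 -0.   ]
```

{"method": "move_arm", "body": {"series": [[[-3.5,1.7,0],[0,-0.002,0],60],[[-7,3.5,0],[0,-0.002,0],60],[[-10.5,5.2,0],[0,-0.002,0],60],[[-13.5,6.7,0.5],[0,-0.002,0],60],[[-15.2,7.5,3],[0,-0.002,0],60],[[-15.2,7.5,5],[0,-0.002,0],60],[[-15.2,7.5,5.5],[0,-0.002,0],60],[[-15.2,7.5,8],[0,-0.002,0],60],[[-15.2,7.5,9.5],[0,-0.002,0],60],[[-15.2,7.5,10.1],[0,-0.002,0],60],[[-15.2,7.5,10.1],[0,-0.002,0],60],[[-15.2,7.5,10.1],[0,-0.002,0],60]]}}

```text
clock: 7.58
position: [0.4325, 0.053, 0.009]
tool_rot: [3.142, 0.003, -0.036]
force: [0.2, 0.3, 0.4]
grip_width: 0.0515
finger_force: 0.0
```

{"method": "move_arm", "body": {"series": [[[0,0,0],[0,0,0],15],[[0,0,0],[0,0,0],15],[[0,0,0],[0,0,0],15],[[0,0,0],[0,0,0],15],[[0,0,0],[0,0,0],15],[[0,0,-3],[0,0,0],15],[[0,0,-6.5],[0,0,0],15],[[1,-1,-9],[0,0,0],15],[[3.5,-3,-9],[0,0,0],15],[[6.5,-5,-9],[0,0,0],15],[[9.3,-7.35,-8.5],[0,0,0],15],[[9.3,-7.35,-6.8],[0,0,0],15],[[9.3,-7.35,-6.6],[0,0,0],15],[[9.3,-7.35,-6.6],[0,0,0],15],[[9.3,-7.35,-6.6],[0,0,0],15]]}}

```text
clock: 8.83
position: [0.5276, 0.1222, 0.0751]
tool_rot: [3.141, 0.003, -0.037]
force: [0.9, 1.0, -1.1]
grip_width: 0.0245
finger_force: 30.1
```

```bash
python3 chk.py 4; python3 -c "
from h import *
go((.5282,.1234,.056))"
```

```text
clk 8.83 pos [0.5276 0.1222 0.0751] rot [ 3.141e+00  3.000e-03 -3.700e-02] F [ 0.9  1.  -1.1] w 0.0245 ff 30.1
(0.5844, 0.1213, 0.054) -> [ 5.69 -0.12  2.09] turn [ 0.     0.003 -0.001]
side 30 [0.5155 0.1059 0.0655] [0.5367 0.1199 0.0747] [0.5247 0.1123 0.0694]
[ 0.55329131  0.02507355 -0.03609271]
clk 8.93 pos [0.528  0.1223 0.0754] rot [-3.142e+00  2.000e-03 -3.700e-02] F [-0.4  0.2 -0.6] w 0.0242 ff 30.1
(0.5282, 0.1234, 0.056) -> [ 0.02 -0.11  1.94] turn [-0.     0.002 -0.001]
```

View pics/k4.png

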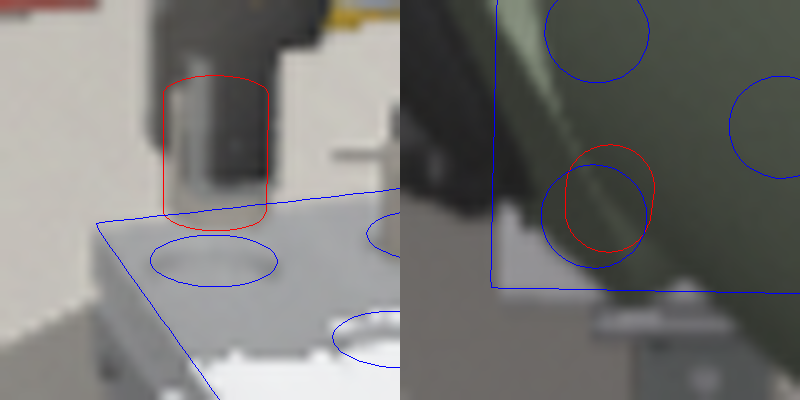

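Side view: the held sleeve at column 213 is centred over well 0. Lower it.

{"method": "move_arm", "body": {"series": [[[0,-0.12,0.6],[0,0.002,0],15],[[0,-0.12,1.2],[0,0.002,0],15],[[0,-0.12,1.6],[0,0.002,0],15],[[0,-0.12,1.9],[0,0.002,0],15],[[0,-0.12,2.0],[0,0.002,0],15],[[0,-0.12,2.0],[0,0.002,0],15]]}}

```text
clock: 9.43
position: [0.5278, 0.124, 0.0541]
tool_rot: [3.141, 0.002, -0.036]
force: [0.3, -0.5, -0.8]
grip_width: 0.0244
finger_force: 30.1
```

{"method": "move_arm", "body": {"series": [[[0,0,0.05],[0,0,0],15],[[0,0,0.05],[0,0,0],15],[[0,0,0.05],[0,0,0],45],[[0,0,0.05],[0,0,0],45],[[0,0,0.05],[0,0,0],45],[[0,0,0.05],[0,0,0],45],[[0,0,-2],[0,0,0],45],[[0,0,-5],[0,0,0],45],[[0,0,-5.5],[0,0,0],60],[[0,0,-5.5],[0,0,0],60]]}}

```text
clock: 10.27
position: [0.5292, 0.1242, 0.1113]
tool_rot: [-3.141, -0.002, -0.037]
force: [0.2, -0.7, -0.8]
grip_width: 0.0512
finger_force: 0.0
```

Run:
```python
from h import *
go((.429,.1655,.11),(.429,.1655,.01))
im,d=bot.grab_frame("side"); P=cloud("side",d)
for w in [(.4290,.1655),(.5283,.1234),(.5848,.1215)]:
    b=.056 if w[0]>.5 else .015
    q=P[(np.hypot(*(P[...,:2]-w).transpose(2,0,1))<.02)&(P[...,2]>b)&(P[...,2]<b+.025)]
    print(w,len(q),((q.min(0)+q.max(0))/2).round(4),q.max(0).round(4))
```

```text
clk 10.27 pos [0.5292 0.1242 0.1113] rot [-3.141e+00 -2.000e-03 -3.700e-02] F [ 0.2 -0.7 -0.8] w 0.0512 ff 0.0
(0.429, 0.1655, 0.11) -> [-10.16  -3.76   0.11] turn [-0.001 -0.002 -0.001]
(0.429, 0.1655, 0.01) -> [-10.19  -3.75  10.11] turn [-0.001 -0.002 -0.001]
(0.429, 0.1655) 87 [0.4289 0.1651 0.0231] [0.4409 0.1786 0.031 ]
(0.5283, 0.1234) 96 [0.5285 0.1221 0.065 ] [0.5409 0.135  0.0736]
(0.5848, 0.1215) 96 [0.5831 0.1208 0.0652] [0.5952 0.1335 0.0744]
```

Both sleeves have their tops at ~0.074 m, as expected when seated. Now the last sleeve.

{"method": "move_arm", "body": {"series": [[[-3.5,-1.3,0],[0,-0.002,0],60],[[-7,-2.6,0],[0,-0.002,0],60],[[-10.2,-3.75,0.5],[0,-0.002,0],60],[[-10.2,-3.75,3],[0,-0.002,0],60],[[-10.2,-3.75,5],[0,-0.002,0],60],[[-10.2,-3.75,7.5],[0,-0.002,0],60],[[-10.2,-3.75,9.5],[0,-0.002,0],60],[[-10.2,-3.75,10.1],[0,-0.002,0],60],[[-10.2,-3.75,10.1],[0,-0.002,0],60],[[-10.2,-3.75,10.1],[0,-0.002,0],60]]}}

```text
clock: 11.15
position: [0.4271, 0.1651, 0.0086]
tool_rot: [3.141, 0.004, -0.036]
force: [0.0, 0.4, 0.2]
grip_width: 0.0514
finger_force: 0.0
```

{"method": "move_arm", "body": {"series": [[[0.15,0,0],[0,0.003,0],60],[[0.15,0,0],[0,0.003,0],15],[[0.15,0,0],[0,0.003,0],15],[[0.15,0,0],[0,0.003,0],15],[[0.15,0,0],[0,0.003,0],15],[[0.15,0,0],[0,0.003,0],15],[[0.15,0,-3],[0,0.003,0],15],[[0.15,0,-6.5],[0,0.003,0],15],[[0.15,0,-9.5],[0,0.003,0],15],[[2,2,-10.5],[0,0.003,0],15],[[4.5,4.5,-10.5],[0,0.003,0],15],[[7,7,-10.5],[0,0.003,0],15],[[10,9.3,-10.5],[0,0.003,0],15],[[13.1,9.3,-9.5],[0,0.003,0],15],[[13.1,9.3,-7],[0,0.003,0],15],[[13.1,9.3,-6.6],[0,0.003,0],15],[[13.1,9.3,-6.6],[0,0.003,0],15],[[13.1,9.3,-6.6],[0,0.003,0],15]]}}

```text
clock: 12.65
position: [0.5546, 0.0678, 0.0749]
tool_rot: [-3.142, 0.0, -0.036]
force: [0.1, -0.0, -0.8]
grip_width: 0.024
finger_force: 30.2
```

```bash
python3 chk.py 5; python3 -c "
from h import *
go((.5545,.0675,.055))"
```

```text
clk 12.65 pos [0.5546 0.0678 0.0749] rot [-3.142  0.    -0.036] F [ 0.1 -0.  -0.8] w 0.024 ff 30.2
(0.5844, 0.1213, 0.054) -> [ 2.78 -5.46  2.09] turn [-0.  0.  0.]
side 30 [0.542  0.0505 0.0658] [0.5638 0.0694 0.0748] [0.5496 0.0595 0.0696]
top 7 [0.5413 0.0592 0.0642] [0.545  0.0764 0.0727] [0.5428 0.0678 0.0697]
[ 0.55253272  0.02260385 -0.02928982]
clk 12.75 pos [0.5553 0.0679 0.0755] rot [-3.141e+00 -1.000e-03 -3.600e-02] F [ 0.1 -0.6  0.4] w 0.0242 ff 30.2
(0.5545, 0.0675, 0.055) -> [-0.08  0.04  2.05] turn [-0.    -0.001  0.   ]
```

View pics/k5.png

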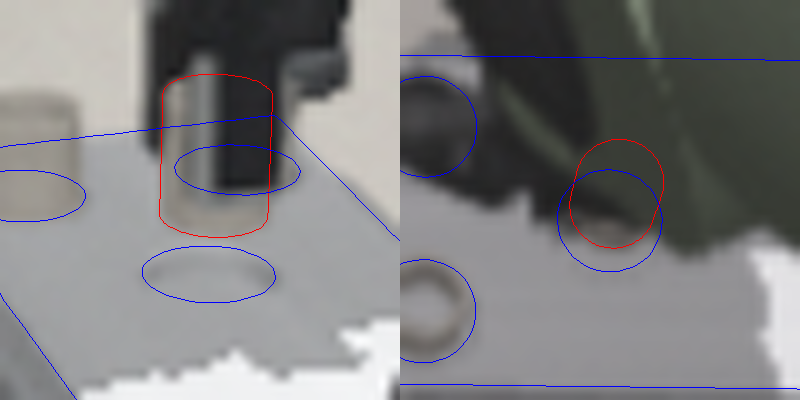

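The held sleeve (column 212) is over well 2 (column 209), and the other two stand in their wells. Lower it.

{"method": "move_arm", "body": {"series": [[[0,0,0.6],[0,0,0],15],[[0,0,1.2],[0,0,0],15],[[0,0,1.6],[0,0,0],15],[[0,0,1.9],[0,0,0],15],[[0,0,2.05],[0,0,0],15],[[0,0,2.05],[0,0,0],15]]}}

```text
clock: 13.25
position: [0.5549, 0.0675, 0.0532]
tool_rot: [3.141, 0.001, -0.036]
force: [0.3, -0.0, 0.1]
grip_width: 0.0239
finger_force: 30.2
```

{"method": "move_arm", "body": {"series": [[[0,0,0.05],[0,0,0],15],[[0,0,0.05],[0,0,0],45],[[0,0,0.05],[0,0,0],45],[[0,0,0.05],[0,0,0],45],[[0,0,0.05],[0,0,0],45],[[0,0,-2],[0,0,0],45],[[0,0,-5],[0,0,0],45],[[0,0,-6],[0,0,0],60],[[0,0,-6],[0,0,0],60]]}}

```text
clock: 14.0
position: [0.5566, 0.0677, 0.1163]
tool_rot: [-3.141, -0.004, -0.037]
force: [0.4, 0.4, -0.5]
grip_width: 0.0511
finger_force: 0.0
```

Run:
```python
from h import *
import sys
F=(.5530,.0226,-.0355); g=cw(*F,[0,-.105])[0]; print(g, bot.observe()["qpos"].round(2))
for y in(1.535,-1.607): go((*g[:2],.115),(*g[:2],.056),yaw=y)
im,d=bot.grab_frame("side"); P=cloud("side",d)
for w in cw(*F,WELL):
    q=P[(np.hypot(*(P[...,:2]-w[:2]).transpose(2,0,1))<.02)&(P[...,2]>.056)&(P[...,2]<.081)]
    print(w[:2].round(4),len(q),((q.min(0)+q.max(0))/2).round(4),q.max(0).round(4))
q=P[(np.hypot(*(P[...,:2]-g[:2]).transpose(2,0,1))<.04)&(P[...,2]>.06)&(P[...,2]<.09)]
print("bar",len(q),q.min(0),q.max(0)); t=q[q[:,2]>.08]; print(t.min(0),t.max(0),len(t))
```

```text
[ 0.54927328 -0.08233384  0.05      ] [-0.06  0.58 -0.24  1.86  0.2   0.72 -2.01]
clk 14.0 pos [0.5566 0.0677 0.1163] rot [-3.141 -0.004 -0.037] F [ 0.4  0.4 -0.5] w 0.0511 ff 0.0
(np.float64(0.5492732828809797), np.float64(-0.08233384382321463), 0.115) -> [-0.18 15.02  0.12] turn [ 0.003 -0.004 -1.572]
(np.float64(0.5492732828809797), np.float64(-0.08233384382321463), 0.056) -> [-0.21 15.03  6.02] turn [ 0.003 -0.004 -1.572]
clk 14.0 pos [0.5566 0.0677 0.1163] rot [-3.141 -0.004 -0.037] F [ 0.4  0.4 -0.5] w 0.0511 ff 0.0
(np.float64(0.5492732828809797), np.float64(-0.08233384382321463), 0.115) -> [-0.18 15.02  0.12] turn [-0.004 -0.003  1.57 ]
(np.float64(0.5492732828809797), np.float64(-0.08233384382321463), 0.056) -> [-0.21 15.03  6.02] turn [-0.004 -0.003  1.57 ]
[0.5286 0.1235] 95 [0.5285 0.1226 0.065 ] [0.5411 0.1355 0.0738]
[0.5845 0.1215] 95 [0.5835 0.1212 0.0653] [0.5961 0.1349 0.0746]
[0.5546 0.0676] 112 [0.5543 0.0662 0.065 ] [0.5667 0.0797 0.0738]
bar 266 [ 0.5399086  -0.10395295  0.06004888] [ 0.55755099 -0.05344158  0.0858816 ]
[ 0.54018643 -0.10293639  0.08011015] [ 0.55755099 -0.05344158  0.0858816 ] 113
```

{"method": "move_arm", "body": {"series": [[[0,2,0],[0,0,0.12],60],[[0,4,0],[0,0,0.24],60],[[-0.1,6,0],[0,0,0.36],60],[[-0.2,8,0],[0,0,0.48],60],[[-0.2,10,0],[0,0,0.6],60],[[-0.2,12,0],[0,0,0.72],60],[[-0.2,13.5,0],[0,0,0.84],60],[[-0.2,14.8,0],[0,0,0.96],60],[[-0.2,14.8,0],[0,0,1.08],60],[[-0.2,14.8,0],[0,0,1.2],60],[[-0.2,14.8,0],[0,0,1.32],60],[[-0.2,14.8,0],[0,0,1.44],60],[[-0.2,14.8,0],[-0.004,-0.003,1.57],60],[[-0.2,14.8,0],[-0.004,-0.003,1.57],60],[[-0.2,14.8,0],[-0.004,-0.003,1.57],60],[[-0.2,14.8,0],[-0.004,-0.003,1.57],60]]}}

```text
clock: 15.38
position: [0.5472, -0.0801, 0.1128]
tool_rot: [3.135, -0.001, -1.602]
force: [0.1, 0.1, 0.1]
grip_width: 0.051
finger_force: 0.0
```

```bash
python3 -c "
from h import *
go((.549,-.08,.057),yaw=-1.607); print(bot.observe()['qpos'].round(2))"
```

```text
clk 15.38 pos [ 0.5472 -0.0801  0.1128] rot [ 3.135e+00 -1.000e-03 -1.602e+00] F [0.1 0.1 0.1] w 0.051 ff 0.0
(0.549, -0.08, 0.057) -> [-0.02 -0.21  5.57] turn [ 0.006 -0.001  0.005]
[-0.47  0.71  0.75  1.91 -0.67  0.79 -2.51]
```

q7 has run to its range limit with this half-turn, so I'll turn back to the equivalent grasp at yaw +1.535.

{"method": "move_arm", "body": {"series": [[[0,0,-1],[0,0,-0.12],60],[[0,0,-2],[0,0,-0.24],60],[[0,0,-2],[0,0,-0.36],60],[[0,0,-2],[0,0,-0.48],60],[[0,0,-2],[0,0,-0.6],60],[[0,0,-2],[0,0,-0.72],60],[[0,0,-2],[0,0,-0.84],60],[[0,0,-2],[0,0,-0.96],60],[[0,0,-2],[0,0,-1.08],60],[[0,0,-2],[0,0,-1.2],60],[[0,0,-2],[0,0,-1.32],60],[[0,0,-2],[0,0,-1.44],60],[[0,0,-2],[0,0,-1.57],60],[[0,0,-2],[0,0,-1.69],60],[[0,0,-2],[0,0,-1.81],60],[[0,0,-2],[0,0,-1.93],60],[[0,0,-2],[0,0,-2.05],60],[[0,0,-2],[0,0,-2.17],60],[[0,0,-2],[0,0,-2.29],60],[[0,0,-2],[0,0,-2.29],60]]}}

```text
clock: 17.05
position: [0.5484, -0.0809, 0.1346]
tool_rot: [-3.141, 0.001, 0.692]
force: [0.2, -0.1, 0.2]
grip_width: 0.0511
finger_force: 0.0
```

```bash
python3 -c "
from h import *
go((.549,-.08,.11),yaw=1.535); print(bot.observe()['qpos'].round(2))"
```

```text
clk 17.05 pos [ 0.5484 -0.0809  0.1346] rot [-3.141e+00  1.000e-03  6.920e-01] F [ 0.2 -0.1  0.2] w 0.0511 ff 0.0
(0.549, -0.08, 0.11) -> [ 0.11 -0.03  2.46] turn [-0.001  0.001 -0.843]
[-0.07  0.54  0.15  1.88 -0.12  0.73 -0.73]
```

{"method": "move_arm", "body": {"series": [[[0.1,0,0],[0,0,-0.12],60],[[0.1,0,0.5],[0,0,-0.24],60],[[0.1,0,1],[0,0,-0.36],60],[[0.1,0,1.5],[0,0,-0.48],60],[[0.1,0,2],[0,0,-0.6],60],[[0.1,0,2.4],[0,0,-0.72],60],[[0.1,0,2.4],[0,0,-0.843],60],[[0.1,0,2.4],[0,0,-0.843],60],[[0.1,0,2.4],[0,0,-0.843],60]]}}

```text
clock: 17.8
position: [0.5488, -0.0801, 0.1102]
tool_rot: [-3.139, 0.0, 1.521]
force: [-0.2, 0.6, 0.9]
grip_width: 0.0517
finger_force: 0.0
```

```bash
python3 -c "
from h import *
go((.549,-.08,.057),yaw=1.535); print(bot.observe()['qpos'].round(2))"
```

```text
clk 17.8 pos [ 0.5488 -0.0801  0.1102] rot [-3.139  0.     1.521] F [-0.2  0.6  0.9] w 0.0517 ff 0.0
(0.549, -0.08, 0.057) -> [0.01 0.03 5.32] turn [-0.003  0.    -0.014]
[ 0.09  0.57 -0.08  1.88  0.07  0.69 -0.07]
```

{"method": "move_arm", "body": {"series": [[[0,0,2],[-0.002,0,-0.01],60],[[0,0,3.5],[-0.002,0,-0.01],60],[[0,0,4.7],[-0.002,0,-0.01],60],[[0,0,5.2],[-0.002,0,-0.01],60],[[0,0,5.3],[-0.002,0,-0.01],60],[[0,0,5.3],[-0.002,0,-0.01],60],[[0,0,5.3],[-0.002,0,-0.01],5],[[0,0,5.3],[-0.002,0,-0.01],5],[[0,0,5.3],[-0.002,0,-0.01],5],[[0,0,5.3],[-0.002,0,-0.01],5],[[0,0,5.3],[-0.002,0,-0.01],5],[[0,0,5.3],[-0.002,0,-0.01],5],[[0,0,5.3],[-0.002,0,-0.01],5],[[0,0,5.3],[-0.002,0,-0.01],5]], "squeeze": 60}}

```text
clock: 18.97
position: [0.549, -0.0798, 0.0575]
tool_rot: [-3.141, 0.001, 1.536]
force: [-0.4, -0.2, 6.3]
grip_width: 0.0148
finger_force: 59.7
```

```bash
cat > pl.py <<'E'
from h import *
import sys
g=[float(v) for v in sys.argv[1:3]]
go((.549,-.08,.057),yaw=1.535)
I={}
for k in range(1):
    for n in("side","top"):
        im,d=bot.grab_frame(n); I[n]=im; np.savez(n+"L.npz",im=im,d=d)
G={n:grad(I[n]) for n in I}
for s in({"side":G["side"]},{"top":G["top"]},G):
    F=fit(s,plate_c,[*g,-.0355],[.002,.002,.002])[0]; print(list(s),F.round(4),"front",cw(*F,[0,.13])[0].round(4))
P=cloud("side",np.load("sideL.npz")["d"]); m=(abs(P[...,2]-.05)<.004)&(abs(P[...,0]-g[0])<.06)&(P[...,1]<.36)&(P[...,1]>-.2)
q=P[m]; A=np.c_[q[:,:2],np.ones(len(q))]; c,*_=np.linalg.lstsq(A,q[:,2],rcond=None); print("plane",c.round(4),len(q),"ymax",np.percentile(q[:,1],[99,99.8]).round(4))
E
python3 pl.py .553 .0226
```

```text
clk 18.97 pos [ 0.549  -0.0798  0.0575] rot [-3.141e+00  1.000e-03  1.536e+00] F [-0.4 -0.2  6.3] w 0.0148 ff 59.7
(0.549, -0.08, 0.057) -> [-0.02  0.01  0.05] turn [-0.001  0.001  0.001]
['side'] [ 0.5516  0.0211 -0.0429] front [0.5572 0.151  0.05  ]
['top'] [ 0.5506  0.0227 -0.0483] front [0.5568 0.1526 0.05  ]
['side', 'top'] [ 0.5512  0.0225 -0.0436] front [0.5569 0.1523 0.05  ]
plane [0.001  0.0026 0.0492] 1634 ymax [0.1492 0.1549]
```

{"method": "move_arm", "body": {"series": [[[0.3,0,0],[0,0,0],5],[[0.9,0,0.02],[0,0,0],5],[[1.6,0,0.02],[0,0,0],5],[[2.4,0,0.02],[0,0,0],5],[[3.2,0,0.02],[0,0,0],5],[[4,0,0.02],[0,0,0],5],[[4.7,0,0.02],[0,0,0],5],[[5.3,0,0.02],[0,0,0],5],[[5.7,0,0.02],[0,0,0],5],[[6,0,0.02],[0,0,0],5],[[6,0,0.02],[0,0,0],5],[[6,0,0.02],[0,0,0],5]], "squeeze": 80}}

```text
clock: 20.07
position: [0.5512, -0.0205, 0.0575]
tool_rot: [-3.141, 0.001, 1.536]
force: [-0.7, -4.8, 11.9]
grip_width: 0.0142
finger_force: 79.0
```

{"method": "move_arm", "body": {"series": [[[0.3,0,0],[0,0,0],5],[[0.9,0,0],[0,0,0],5],[[1.6,0,0],[0,0,0],5],[[2.4,0,0],[0,0,0],5],[[3.2,0,0],[0,0,0],5],[[4,0,0],[0,0,0],5],[[4.7,0,0],[0,0,0],5],[[5.2,0,0],[0,0,0],5],[[5.5,0,0],[0,0,0],5],[[5.5,0,0],[0,0,0],5],[[5.5,0,0],[0,0,0],5]]}}

```text
clock: 20.98
position: [0.5532, 0.0346, 0.0575]
tool_rot: [-3.141, 0.001, 1.536]
force: [-0.0, -4.3, 11.5]
grip_width: 0.0148
finger_force: 79.1
```

```bash
python3 pl.py .5555 .1375
python3 - <<'E'
import numpy as np,cv2
from h import *
V=[]
for n,z in(("top",.05),("side",.05)):
    im=cv2.cvtColor(np.load(n+"L.npz")["im"],cv2.COLOR_RGB2BGR); u=np.int32(proj(n,[.60,.275,.05])[0])
    v=cv2.resize(im[u[1]-20:u[1]+20,u[0]-20:u[0]+20],(400,400),interpolation=cv2.INTER_CUBIC)
    for yy in(.28,.287,.294):
        l=proj(n,[[.60,yy+.001,.05],[.645,yy-.001,.05]]); l=np.int32((l-u+20.5)*10); cv2.line(v,tuple(map(int,l[0])),tuple(map(int,l[1])),(0,0,255) if yy==.287 else (0,200,0),1)
    V.append(v)
cv2.imwrite("pics/end.png",np.hstack(V))
E
```

```text
clk 20.98 pos [0.5532 0.0346 0.0575] rot [-3.141e+00  1.000e-03  1.536e+00] F [-0.  -4.3 11.5] w 0.0148 ff 79.1
(0.549, -0.08, 0.057) -> [-11.47  -0.02   0.07] turn [-0.     0.001  0.001]
['side'] [ 0.5558  0.1354 -0.0525] front [0.5627 0.2652 0.05  ]
['top'] [ 0.5555  0.137  -0.0349] front [0.56   0.2669 0.05  ]
['side', 'top'] [ 0.5554  0.1367 -0.039 ] front [0.5605 0.2666 0.05  ]
plane [0.0012 0.0021 0.049 ] 1164 ymax [0.2629 0.2667]
```

View pics/end.png

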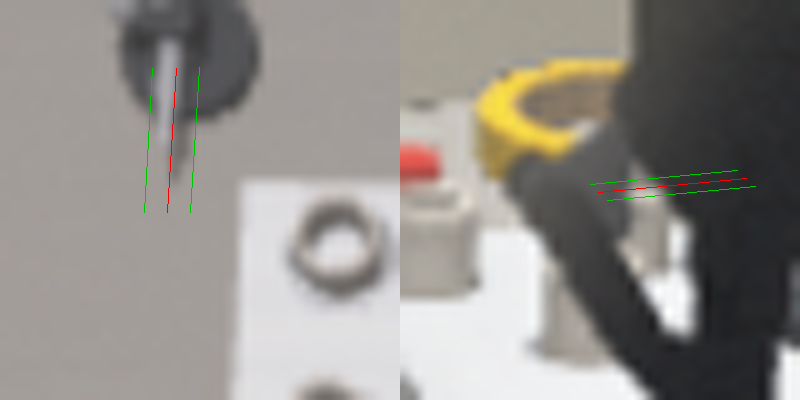

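Top crop: the rod of the chosen pointer is bright from (168,40) to its tip at (163,148), with its shadow to the right. The plate's front corner is at (243,182), so it has about 24 mm to go. I'll measure that at sub-pixel level.

Run:
```python
from h import *
im=cv2.cvtColor(np.load("topL.npz")["im"],cv2.COLOR_RGB2GRAY).astype(float)
u0,v0=np.int32(proj("top",[.60,.275,.05])[0])-20; print(u0,v0)
print(im[v0+5:v0+20,u0+11:u0+23].astype(int))
E=[]
for v in list(range(v0+21,v0+36)):
    r=im[v,u0+15:u0+32]; lo=np.median(r[:5]); hi=np.median(r[-5:]) if v<v0+20 else im[v,u0+26]; h=(lo+hi)/2
    i=np.where((r[:-1]<h)&(r[1:]>=h))[0]
    if len(i): i=i[0]; E.append((u0+15+i+(h-r[i])/(r[i+1]-r[i]),v))
w=ray("top",E,.05); l=np.polyfit(w[:,0],w[:,1],1); print(E[::4],w[::4].round(4),l,"front at .62:",np.polyval(l,.62))
for v in range(v0+8,v0+15):
    r=im[v,u0+11:u0+21]; b=np.median(im[v,u0+5:u0+10]); 
    if r.max()>b+5:
        c=u0+11+(np.arange(10)*np.clip(r-b-3,0,None)).sum()/np.clip(r-b-3,0,None).sum(); print(v,r.max(),b,c,ray("top",[c,v],.05).round(4))
```

```text
196 147
[[144  94  77  77  94 155 145  87  70  68  82  84]
 [151 102  85  85 101 163 147  86  71  78  85  85]
 [153 109  87  88 114 167 144  84  78  84  85  85]
 [155 137  93  88 126 170 141  84  83  84  85  84]
 [157 151 107  86 124 171 137  83  83  84  84  77]
 [157 156 138 105 114 169 125  84  80  78  75  75]
 [157 158 154 140 124 169 111  75  76  79  90 129]
 [157 159 158 154 143 167 112  98 128 134 138 153]
 [157 157 158 156 156 173 120 113 150 155 155 157]
 [157 157 156 157 157 158 118 115 151 157 158 158]
 [157 157 157 158 157 151 116 118 152 157 157 158]
 [158 157 157 157 157 152 120 141 155 158 157 158]
 [157 158 158 157 157 153 124 151 157 158 157 158]
 [157 157 157 157 157 155 146 156 158 157 157 156]
 [158 157 157 157 157 157 156 158 158 158 157 158]]
[(np.float64(219.6375), 168), (np.float64(219.45192307692307), 172), (np.float64(219.2948717948718), 176), (np.float64(219.25), 180)] [[0.5988 0.2658 0.05  ]
 [0.5865 0.2663 0.05  ]
 [0.5742 0.2667 0.05  ]
 [0.562  0.2667 0.05  ]] [-0.03081375  0.28430427] front at .62: 0.265199739949689
155 170.0 157.0 212.0 [[0.6398 0.2893 0.05  ]]
156 171.0 157.0 212.0 [[0.6367 0.2892 0.05  ]]
157 169.0 157.0 212.0 [[0.6335 0.2892 0.05  ]]
158 169.0 157.0 212.0 [[0.6304 0.2891 0.05  ]]
159 167.0 157.0 212.0 [[0.6273 0.2891 0.05  ]]
160 173.0 157.0 212.0 [[0.6241 0.2891 0.05  ]]
```

{"method": "move_arm", "body": {"series": [[[0.3,0,0],[0,0,0],5],[[0.8,0,0],[0,0,0],5],[[1.3,0,0],[0,0,0],5],[[1.8,0,0],[0,0,0],5],[[2.2,0,0],[0,0,0],5],[[2.4,0,0],[0,0,0],5],[[2.4,0,0],[0,0,0],5],[[2.4,0,0],[0,0,0],5],[[2.4,0,0],[0,0,0],5]]}}

```text
clock: 21.83
position: [0.554, 0.0582, 0.0576]
tool_rot: [-3.141, 0.001, 1.536]
force: [-0.9, -6.4, 13.3]
grip_width: 0.0146
finger_force: 79.2
```

```bash
python3 pl.py .5563 .1606
python3 - <<'E'
from h import *
im=cv2.cvtColor(np.load("topL.npz")["im"],cv2.COLOR_RGB2BGR); u=np.int32(proj("top",[.58,.275,.05])[0])
cv2.imwrite("pics/end2.png",cv2.resize(im[u[1]-24:u[1]+24,u[0]-24:u[0]+24],(480,480),interpolation=cv2.INTER_CUBIC)); print(u)
g=cv2.cvtColor(im,cv2.COLOR_BGR2GRAY); print(g[152:176,207:218])
E
```

```text
clk 21.83 pos [0.554  0.0582 0.0576] rot [-3.141e+00  1.000e-03  1.536e+00] F [-0.9 -6.4 13.3] w 0.0146 ff 79.2
(0.549, -0.08, 0.057) -> [-1.383e+01 -1.000e-02  7.000e-02] turn [-0.     0.001  0.001]
['side'] [ 0.5562  0.1584 -0.0477] front [0.5624 0.2883 0.05  ]
['top'] [ 0.5557  0.1604 -0.042 ] front [0.5612 0.2903 0.05  ]
['side', 'top'] [ 0.5558  0.1603 -0.0425] front [0.5613 0.2902 0.05  ]
plane [0.003  0.0029 0.0479] 1088 ymax [0.2859 0.2897]
[216 174]
[[143  93  77  77  94 154 144  87  68  68  82]
 [150 101  84  83 100 162 146  85  70  77  83]
 [151 108  86  86 114 165 143  83  77  83  85]
 [154 136  91  88 125 169 139  82  81  84  84]
 [156 150 106  86 123 170 136  80  83  83  84]
 [156 153 137 103 113 167 124  83  79  77  75]
 [156 156 152 138 122 167 111  74  75  79  89]
 [156 157 156 152 141 166 111  99 128 134 138]
 [156 156 156 156 155 171 119 112 149 154 154]
 [156 155 156 156 156 157 116 113 150 156 157]
 [156 155 155 156 156 150 115 117 151 155 157]
 [157 156 156 156 156 152 120 139 154 156 157]
 [157 156 156 156 156 156 142 158 162 162 162]
 [155 156 156 155 158 178 197 203 203 202 203]
 [157 157 156 156 160 189 215 219 218 213 218]
 [157 157 157 157 161 196 218 219 219 217 216]
 [156 157 157 157 163 200 218 219 219 218 198]
 [156 157 157 158 163 202 220 222 221 219 198]
 [157 157 157 157 163 201 219 220 220 212 189]
 [157 157 156 157 163 203 219 221 219 207 178]
 [157 157 157 156 164 211 221 222 220 202 184]
 [157 156 157 157 165 215 221 221 220 200 179]
 [157 156 157 157 165 214 220 220 219 210 173]
 [157 157 156 157 165 214 220 220 220 217 190]]
```

View pics/end2.png

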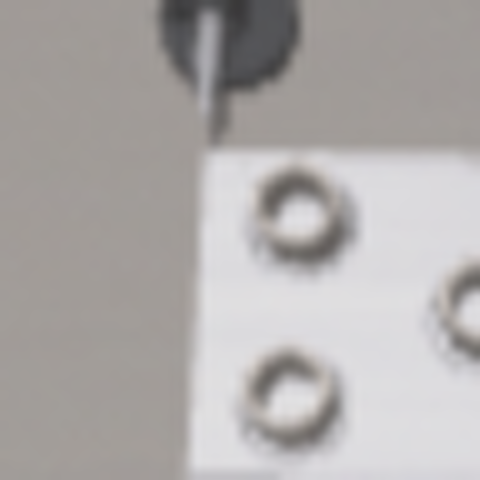

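The top view shows the plate's outer edge at column ~212, level with the pointer tip at column ~212. All three sleeves are in their wells, and the bar is held with about 13 N downward.

```bash
python3 -c "
from workcell import bot
print(bot.job_done())"
```

```text
the job is handed in; nothing more can be done
None
```

I handed the job in at about 22 s: all three sleeves stand in their wells, the carrier's outer end is level with the pointer tip to within about 2 mm by the camera, and the bar is still held, pressing the plate flat. No verdict came back.

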